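# Sort unmarked boat-ballast pots by weight

### The job

Four look-alike white-capped pots hold the model boats' ballast, but nobody marked them: each has a solid lead slug (about 430 g in all), a hollow brass sleeve (about 190 g) or nothing (about 30 g) inside. Lift each pot to feel its weight and stand it upright on the floor of its bin: lead in the dark grey bin, brass in the yellow one, empty in the blue one. Leave the spray can, the coloured paint pots and the green model part where they are.

Things in the scene. Friction and masses are not known exactly. Their poses are not given: they have to be found in the camera images.
- pot_a: one of four ballast pots that look alike: white pot with a pale grey band and white cap, 38 mm diameter, 42 mm high, origin at the centre of its underside, z up its axis. Its hidden content, fixed in the pot, is one of three: a solid lead slug (the pot then weighs 400 to 460 g), a hollow brass sleeve (175 to 205 g) or nothing (27 to 33 g). At most two of the four are of one kind
- pot_b: one of four ballast pots that look alike: white pot with a pale grey band and white cap, 38 mm diameter, 42 mm high, origin at the centre of its underside, z up its axis. Its hidden content, fixed in the pot, is one of three: a solid lead slug (the pot then weighs 400 to 460 g), a hollow brass sleeve (175 to 205 g) or nothing (27 to 33 g). At most two of the four are of one kind
- pot_c: one of four ballast pots that look alike: white pot with a pale grey band and white cap, 38 mm diameter, 42 mm high, origin at the centre of its underside, z up its axis. Its hidden content, fixed in the pot, is one of three: a solid lead slug (the pot then weighs 400 to 460 g), a hollow brass sleeve (175 to 205 g) or nothing (27 to 33 g). At most two of the four are of one kind
- pot_d: one of four ballast pots that look alike: white pot with a pale grey band and white cap, 38 mm diameter, 42 mm high, origin at the centre of its underside, z up its axis. Its hidden content, fixed in the pot, is one of three: a solid lead slug (the pot then weighs 400 to 460 g), a hollow brass sleeve (175 to 205 g) or nothing (27 to 33 g). At most two of the four are of one kind
- grey_bin: Dark grey bin fixed to the table, open on top, 108 mm (its x) by 128 mm (its y), 20 mm high, walls and floor 3 mm thick, so 102 by 122 mm inside; origin at the centre of its underside, its y axis along the row of bins. Room for two pots side by side along its y. For pots with a lead slug
- yellow_bin: Yellow bin fixed to the table, open on top, 108 mm (its x) by 128 mm (its y), 20 mm high, walls and floor 3 mm thick, so 102 by 122 mm inside; origin at the centre of its underside, its y axis along the row of bins. Room for two pots side by side along its y. For pots with a brass sleeve
- blue_bin: Blue bin fixed to the table, open on top, 108 mm (its x) by 128 mm (its y), 20 mm high, walls and floor 3 mm thick, so 102 by 122 mm inside; origin at the centre of its underside, its y axis along the row of bins. Room for two pots side by side along its y. For empty pots
- spray_can: bystander: olive spray can standing upright among the pots, 43 mm diameter, 121 mm high, 150 g, origin at the centre of its underside
- red_pot: bystander: red paint pot with red cap, 33 mm diameter, 34 mm high, origin at the centre of its underside
- olive_pot: bystander: olive paint pot with black cap, 33 mm diameter, 34 mm high, origin at the centre of its underside
- ochre_pot: bystander: ochre paint pot with black cap, 33 mm diameter, 34 mm high, origin at the centre of its underside
- cabin_part: bystander: small olive model cabin moulding lying flat, 20 mm (its x) by 62 mm (its y), up to 18 mm high, origin at the centre of its underside
- hobby_vice: obstacle, fixed: small blue vice on a black suction foot between the pots, 108 mm high; all of it lies within 76 mm (measured level) of its origin, which is on the table
- visor: obstacle, fixed: black head-band magnifier lying beside the left end of the row of bins, 96 mm high; seen from above it is about 130 mm (world y) by 210 mm (world x), origin on the table about the middle of the band; it reaches 75 mm from its origin to the right
- red_tray_1: obstacle, fixed: small open red tray with screws, 85 mm (world x) by 60 mm (world y), 26 mm high, origin at the centre of its underside
- magnifier_lamp: obstacle: white magnifier lamp; its clamp and pole stand at the back right corner of the table, 0.06 m to the left (+y) and 0.16 m beyond (+x) this origin; its arm and ring head are swung towards the right-hand front end of the table, 0.2 to 0.5 m high, clear of the work

How it is judged:
At the end, for the whole second after the job is handed in: Every pot is released, at rest and upright (0.15 rad) on the floor of the right bin (underside under 8 mm above the bin's, centre within 36 mm in x and 46 mm in y of the bin's): grey if it rests with over 3.0 N (lead), yellow if 1.0 to 3.0 N (brass), blue if under 1.0 N (empty) (((contact force between pot_a and grey_bin between 3 and 9 N and z of pot_a in the frame of grey_bin below 0.008 m and x of pot_a in the frame of grey_bin between -0.036 and 0.036 m and y of pot_a in the frame of grey_bin between -0.046 and 0.046 m) or (contact force between pot_a and yellow_bin between 1 and 3 N and z of pot_a in the frame of yellow_bin below 0.008 m and x of pot_a in the frame of yellow_bin between -0.036 and 0.036 m and y of pot_a in the frame of yellow_bin between -0.046 and 0.046 m) or (contact force between pot_a and blue_bin between 0.1 and 1 N and z of pot_a in the frame of blue_bin below 0.008 m and x of pot_a in the frame of blue_bin between -0.036 and 0.036 m and y of pot_a in the frame of blue_bin between -0.046 and 0.046 m)) and angle between each of pot_a, pot_b, pot_c, pot_d's own z axis and vertical below 0.15 rad and linear speed of each of pot_a, pot_b, pot_c, pot_d below 0.02 m/s and ((contact force between pot_b and grey_bin between 3 and 9 N and z of pot_b in the frame of grey_bin below 0.008 m and x of pot_b in the frame of grey_bin between -0.036 and 0.036 m and y of pot_b in the frame of grey_bin between -0.046 and 0.046 m) or (contact force between pot_b and yellow_bin between 1 and 3 N and z of pot_b in the frame of yellow_bin below 0.008 m and x of pot_b in the frame of yellow_bin between -0.036 and 0.036 m and y of pot_b in the frame of yellow_bin between -0.046 and 0.046 m) or (contact force between pot_b and blue_bin between 0.1 and 1 N and z of pot_b in the frame of blue_bin below 0.008 m and x of pot_b in the frame of blue_bin between -0.036 and 0.036 m and y of pot_b in the frame of blue_bin between -0.046 and 0.046 m)) and ((contact force between pot_c and grey_bin between 3 and 9 N and z of pot_c in the frame of grey_bin below 0.008 m and x of pot_c in the frame of grey_bin between -0.036 and 0.036 m and y of pot_c in the frame of grey_bin between -0.046 and 0.046 m) or (contact force between pot_c and yellow_bin between 1 and 3 N and z of pot_c in the frame of yellow_bin below 0.008 m and x of pot_c in the frame of yellow_bin between -0.036 and 0.036 m and y of pot_c in the frame of yellow_bin between -0.046 and 0.046 m) or (contact force between pot_c and blue_bin between 0.1 and 1 N and z of pot_c in the frame of blue_bin below 0.008 m and x of pot_c in the frame of blue_bin between -0.036 and 0.036 m and y of pot_c in the frame of blue_bin between -0.046 and 0.046 m)) and ((contact force between pot_d and grey_bin between 3 and 9 N and z of pot_d in the frame of grey_bin below 0.008 m and x of pot_d in the frame of grey_bin between -0.036 and 0.036 m and y of pot_d in the frame of grey_bin between -0.046 and 0.046 m) or (contact force between pot_d and yellow_bin between 1 and 3 N and z of pot_d in the frame of yellow_bin below 0.008 m and x of pot_d in the frame of yellow_bin between -0.036 and 0.036 m and y of pot_d in the frame of yellow_bin between -0.046 and 0.046 m) or (contact force between pot_d and blue_bin between 0.1 and 1 N and z of pot_d in the frame of blue_bin below 0.008 m and x of pot_d in the frame of blue_bin between -0.036 and 0.036 m and y of pot_d in the frame of blue_bin between -0.046 and 0.046 m))); the robot touches nothing.
It fails at once if the spray can is shifted by more than 25 mm or knocked over (distance of spray_can from where it was at the start of the episode above 0.025 m or angle between spray_can's own z axis and vertical above 0.6 rad).
It fails at once if the red pot is shifted by more than 25 mm or knocked over (distance of red_pot from where it was at the start of the episode above 0.025 m or angle between red_pot's own z axis and vertical above 0.6 rad).
It fails at once if the olive pot is shifted by more than 25 mm or knocked over (distance of olive_pot from where it was at the start of the episode above 0.025 m or angle between olive_pot's own z axis and vertical above 0.6 rad).
It fails at once if the ochre pot is shifted by more than 25 mm or knocked over (distance of ochre_pot from where it was at the start of the episode above 0.025 m or angle between ochre_pot's own z axis and vertical above 0.6 rad).
It fails at once if the cabin part is shifted by more than 25 mm or knocked over (distance of cabin_part from where it was at the start of the episode above 0.025 m or angle between cabin_part's own z axis and vertical above 0.6 rad).
It also fails if it takes over 72 s, if anything falls off the work surface, if the arm or the gripper's body presses on something with over 40 N, if the wrist force passes 120 N, or if a joint passes its speed limit or range.

### The arm

A 6-joint arm with a two-finger parallel gripper is mounted at the origin on the work surface; the furniture and walls round the work are solid. World frame = base frame: x ahead of the robot, y to its left, z up, the work surface at z = 0. Lengths are in m, angles in rad, forces in N, time in s.
With the tool pointing down it reaches from about 0.35 to 0.85 m from the base axis. Payload 8.1 kg.
Tool frame: the origin (TCP) lies on the mounting face of the last link; the fingertips stand 186 mm ahead of it and the grasp point (between the pads) lies 167 mm ahead of it; y points along the fingers, x is the direction in which the jaws open and shut, and the axes are right-handed (so a half turn about y gives the same grasp; the last joint's range is limited). The gripper opens to 93 mm and grips with 3 to 60 N. Pads are 15 mm wide; open, the fingers measure 128 mm over their backs; the gripper's body (75 mm by 188 mm) begins 65 mm behind the grasp point.
Start: joints at [1.024, 0.13, 1.488, -0, 1.523, -0.085], TCP at [0.267, 0.537, 0.405] pointing down, gripper open.
Joint ranges: [-2.96, 2.96], [-0.89, 2.26], [0.02, 2.5], [-1.34, 4.48], [0, 2.73], [-2.66, 2.66]. Speed limits (rad/s): [2.39, 2.39, 2.79, 3.14, 3.14, 3.14].

### API

Orientations are given as a rotation vector (axis times angle).
In Python, from plant import robot, imaging gives the robot as it stands.
- The arm moves only by the shell command python3 -m inch 'ROWS' [OPENING] [FORCE]. ROWS is JSON, a list of rows, each an object of numbers: "x", "y", "z": the shift along the tool's x, y, z in mm; "twist": the turn about the tool's y in rad. In form: [{"x": .., "y": .., "z": .., "twist": ..}, ...]. A call has 1 to 12 rows; each row shifts and turns the commanded pose from where the row before left it, along the tool's axes as they then stand; what a row does not reach is not made up. A row lasts 1/10 s, in which the tool goes at most 50 mm and 8.59 degrees, less where a joint would pass 70% of its speed; a pose out of reach is approached as far as the arm can. A call with a gripper value outside its range is refused whole. OPENING is the gripper command: -1 is shut, 1 is fully open, values between are in proportion, set as the call begins (- or left out, the last holds). The fingers move at their own pace and stop on an object; FORCE is the grip in N (left out, the last holds). Time passes only in rows, so rows that do not move let the fingers close. It gives the time, the measured TCP pose, the force and the opening at its end, in the units of the state.
- robot.read_state(): the state, without advancing time (a new reading comes with each control period).
- imaging.read_camera(name): name is "side" or "top" or "wrist"; returns a dict with "color" (480x640x3 uint8, red, green, blue), "depth" (480x640 float32, m along the optical axis (not along the pixel's ray), 0 where there is no reading), "fx", "fy", "cx", "cy" (pixels), "rvec" (rotation vector, rad) and "tvec" (3), from world to camera coordinates, as OpenCV has them; the wrist camera has in their place "tool_from_camera" (4x4, takes a point from camera to tool coordinates, whose origin is the TCP and whose axes are the tool frame's). Camera axes: x right, y down, z forward; pixel columns grow to the right and rows downward; lengths in m; the calibration is good to about 2 mm. A picture is of the moment at which its call begins: read the wrist's pose just before it.
- robot.close_job(): hands the job in, once; it reports no verdict.
The state is a dict: "t": time; "q": joint angles; "dq": joint speeds; "joint_torque": joint torques, N m; "tool_pos": TCP position; "orientation": TCP orientation; "force": force on the tool from outside, world axes, zero at the start; "wrist_torque": the same for the moment, N m; "opening": finger opening in m.
Only numpy, scipy, OpenCV 4.12 (cv2) and the standard library are available. Lean on these libraries where they do the work, as an engineer would, in place of code of your own. Each camera call takes 0.05 s, during which the arm holds its last target.

## Working session

There is one attempt and no reset: what is moved stays moved. The work goes in short steps, Python scripts to look and compute and a shell command to move; the robot and the scene stay as the last step left them, time stands still between calls to the robot, and variables do not carry over. Pictures are saved under pics/ and viewed, and the job is handed in when it is done.

```bash
ls; mkdir -p pics; python3 - <<'E'
from plant import robot, imaging
import cv2,numpy as np
print(robot.read_state())
for n in ["top","side"]:
    c=imaging.read_camera(n); np.savez(f"{n}0.npz",**c)
    cv2.imwrite(f"pics/{n}0.png",c["color"][:,:,::-1]); print(n,c["fx"],c["cx"],c["rvec"],c["tvec"])
E
```

```text
pics
{'t': 0.0, 'q': array([ 1.02358661e+00,  1.31141189e-01,  1.48925511e+00, -2.20762597e-05,
        1.52298148e+00, -8.53974113e-02]), 'dq': array([ 1.30462423e-03, -2.97508875e-05,  6.64439783e-04, -4.58009689e-05,
        1.35717219e-03,  3.10583984e-05]), 'joint_torque': array([ 5.34104147e-04, -5.59823835e+01, -4.91780233e+01,  7.68940640e-02,
        3.52299807e-02, -1.65469464e-04]), 'tool_pos': array([0.26720939, 0.53696659, 0.40371234]), 'orientation': array([-1.39381158, -0.86147663,  0.86406952]), 'force': array([-0.68018243,  0.05338186, -0.83469248]), 'wrist_torque': array([-0.0118522 , -0.01423776,  0.00224252]), 'opening': 0.09343770289464873}
top 461.36738351186165 314.64141710388077 [ 2.12324309 -2.14003746  0.11148825] [0.10433487 0.47250261 0.8382953 ]
side 575.6944360344293 320.13243338926384 [ 0.12274814  2.63744462 -1.58981262] [ 0.46910233 -0.05019911  1.22905753]
```

View pics/top0.png

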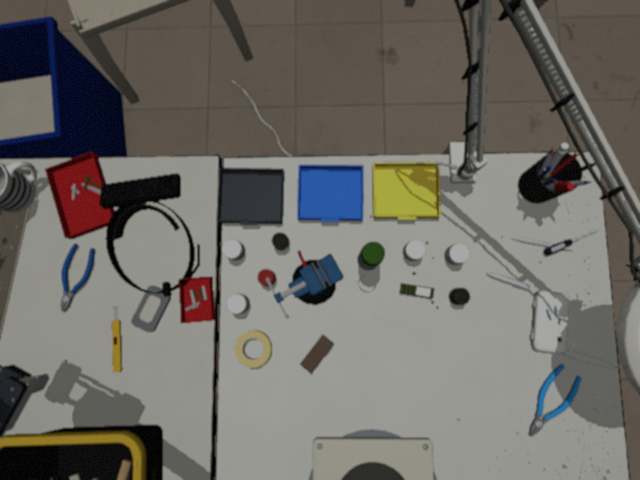

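View pics/side0.png

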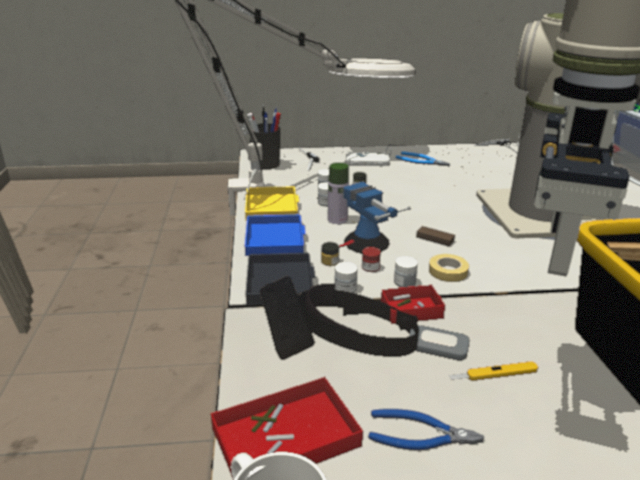

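```bash
python3 - <<'E'
from scipy.spatial.transform import Rotation as R
print(R.from_rotvec([-1.39381158, -0.86147663,  0.86406952]).as_matrix().round(3))
E
```

```text
[[ 0.446 -0.001 -0.895]
 [ 0.895 -0.002  0.446]
 [-0.002 -1.     0.   ]]
```

```bash
cat > h.py <<'E'
import numpy as np,cv2
from scipy.spatial.transform import Rotation as R
def cloud(c):
    d=c["depth"]; v,u=np.mgrid[:480,:640]
    P=np.stack([(u-c["cx"])/c["fx"]*d,(v-c["cy"])/c["fy"]*d,d],-1)
    M=R.from_rotvec(c["rvec"]).as_matrix()
    W=(P-c["tvec"])@M
    W[d==0]=np.nan
    return W
E
python3 - <<'E'
from h import *
c=dict(np.load("top0.npz")); W=cloud(c)
for n,u,v in [("p1",233,247),("p2",237,301),("p3",415,248),("p4",457,252),("can",372,252),("red",266,277),("olv",281,241),("och",459,296),("cab",417,291),("vice",315,280),("table",340,350)]:
    print(n,W[v,u].round(3))
hsv=cv2.cvtColor(c["color"],cv2.COLOR_RGB2HSV)
# pot tops: z 0.035-0.05 within workspace; connected components
z=W[...,2]
m=((z>0.032)&(z<0.05)&(W[...,0]>.3)&(W[...,0]<.75)).astype(np.uint8)
n,l,s,ce=cv2.connectedComponentsWithStats(m)
for i in range(1,n):
    if s[i,4]>60:
        p=W[l==i]; mn=p.min(0);mx=p.max(0); print(i,s[i].tolist(),((mn+mx)/2).round(4),(mx-mn).round(3),np.median(p,0).round(4))
# bins rims
m=((z>0.015)&(z<0.024)&(W[...,0]>.6)).astype(np.uint8)
n,l,s,ce=cv2.connectedComponentsWithStats(m)
for i in range(1,n):
    if s[i,4]>60:
        p=W[l==i]; mn=np.percentile(p,1,0);mx=np.percentile(p,99,0); print("bin",i,s[i].tolist(),((mn+mx)/2).round(4),(mx-mn).round(3))
for nm,lo,hi in [("blue",(100,150,60),(125,255,255)),("yel",(22,130,60),(35,255,255))]:
    mm=cv2.inRange(hsv,lo,hi); mm[:150]=0; mm[230:]=0; mm[:,:200]=0
    p=W[mm>0]; p=p[(abs(p[:,2])<.03)]; print(nm,np.percentile(p,.5,0),np.percentile(p,99.5,0))
for u in range(210,450,6): print(u,W[190,u].round(3),end=";")
print(); 
for u in (252,331,406):
  for v in range(155,235,4): print(v,W[v,u].round(3),end=";")
  print()
E
```

```text
p1 [0.458 0.254 0.044]
p2 [0.358 0.244 0.046]
p3 [ 0.453 -0.086  0.044]
p4 [ 0.445 -0.163  0.042]
can [0.438 0.001 0.122]
red [0.402 0.193 0.033]
olv [0.47  0.165 0.034]
och [ 0.365 -0.165  0.035]
cab [ 0.375 -0.092  0.012]
vice [0.392 0.098 0.106]
table [0.265 0.055 0.   ]
5 [523, 165, 27, 36, 158] [ 0.5761 -0.3177  0.041 ] [0.066 0.046 0.018] [ 0.5624 -0.3008  0.0407]
10 [0, 169, 28, 41, 269] [0.5774 0.6908 0.041 ] [0.079 0.047 0.018] [0.5666 0.6758 0.0409]
11 [460, 169, 16, 9, 74] [ 0.5953 -0.1908  0.041 ] [0.013 0.026 0.018] [ 0.5929 -0.1863  0.0435]
22 [179, 216, 14, 58, 138] [0.4644 0.3463 0.041 ] [0.107 0.022 0.018] [0.4667 0.3389 0.0395]
25 [271, 232, 17, 17, 212] [0.4724 0.1683 0.0357] [0.031 0.03  0.007] [0.4722 0.1681 0.0348]
27 [222, 239, 20, 20, 314] [0.4561 0.2576 0.0397] [0.036 0.036 0.014] [0.4566 0.2569 0.0427]
28 [405, 239, 21, 20, 323] [ 0.4525 -0.0866  0.0394] [0.036 0.037 0.015] [ 0.4516 -0.0856  0.0427]
29 [448, 243, 21, 20, 340] [ 0.4443 -0.1658  0.0396] [0.036 0.036 0.014] [ 0.4435 -0.1648  0.0425]
30 [113, 246, 42, 47, 164] [0.4187 0.4432 0.0411] [0.087 0.076
[... 2699 characters left out ...]
.069 0.005];211 [0.533 0.069 0.005];215 [0.525 0.069 0.005];219 [0.514 0.069 0.022];223 [0.51  0.069 0.   ];227 [ 0.502  0.069 -0.002];231 [0.494 0.069 0.001];
155 [ 0.646 -0.082  0.001];159 [ 0.638 -0.082  0.001];163 [ 0.624 -0.079  0.019];167 [ 0.62  -0.081  0.004];171 [ 0.612 -0.081  0.004];175 [ 0.604 -0.08   0.005];179 [ 0.596 -0.08   0.004];183 [ 0.587 -0.079  0.007];187 [ 0.58  -0.08   0.004];191 [ 0.572 -0.08   0.003];195 [ 0.563 -0.079  0.004];199 [ 0.555 -0.079  0.004];203 [ 0.547 -0.079  0.005];207 [ 0.539 -0.078  0.006];211 [ 0.532 -0.079  0.001];215 [ 0.519 -0.075  0.024];219 [ 0.516 -0.078  0.002];223 [ 0.507 -0.077  0.003];227 [ 0.5   -0.077  0.003];231 [ 0.492 -0.077 -0.   ];
```

```bash
python3 -m inch '[{"twist":0.1385},{"twist":0.1385},{"twist":0.1385},{"twist":0.1385},{"twist":0.1385},{"twist":0.1385},{"twist":0.1385},{"twist":0.1385}]' 0.35 25
```

```text
$[0]: bad value
```

```bash
python3 -m inch '[{"x":10,"z":-15},{"x":25,"z":-37},{"x":25,"z":-37},{"x":25,"z":-37},{"x":25,"z":-37},{"x":25,"z":-37},{"x":25,"z":-37},{"x":20,"z":-30},{"x":9,"z":-13},{}]'
```

```text
$[0]: bad value
```

```bash
python3 - <<'E'
from plant import robot, imaging
import cv2,numpy as np
from h import *
s=robot.read_state(); print(s["t"],s["tool_pos"],R.from_rotvec(s["orientation"]).as_matrix().round(3),s["opening"],s["force"],s["q"])
c=imaging.read_camera("wrist"); print(c["tool_from_camera"])
cv2.imwrite("pics/w0.png",c["color"][:,:,::-1])
F=[robot.read_state()["force"] for _ in range(5)]; print(np.array(F))
E
```

```text
0.1 [0.26720709 0.53700753 0.40380845] [[ 0.446 -0.001 -0.895]
 [ 0.895 -0.001  0.446]
 [-0.002 -1.     0.   ]] 0.09296061515954403 [ 0.65883456 -0.28198052 -0.31306234] [ 1.02361028e+00  1.31106674e-01  1.48911771e+00  2.56204358e-05
  1.52298449e+00 -8.53973366e-02]
[[ 9.99998864e-01 -1.08373697e-03 -1.04768386e-03  6.77498129e-04]
 [ 6.92870910e-04 -2.86789275e-01  9.57993440e-01  2.08928130e-02]
 [-1.33867741e-03 -9.57993078e-01 -2.86788199e-01  8.07269077e-02]
 [ 0.00000000e+00  0.00000000e+00  0.00000000e+00  1.00000000e+00]]
[[0.05826737 0.0334019  0.50337094]
 [0.05826737 0.0334019  0.50337094]
 [0.05826737 0.0334019  0.50337094]
 [0.05826737 0.0334019  0.50337094]
 [0.05826737 0.0334019  0.50337094]]
```

View pics/w0.png

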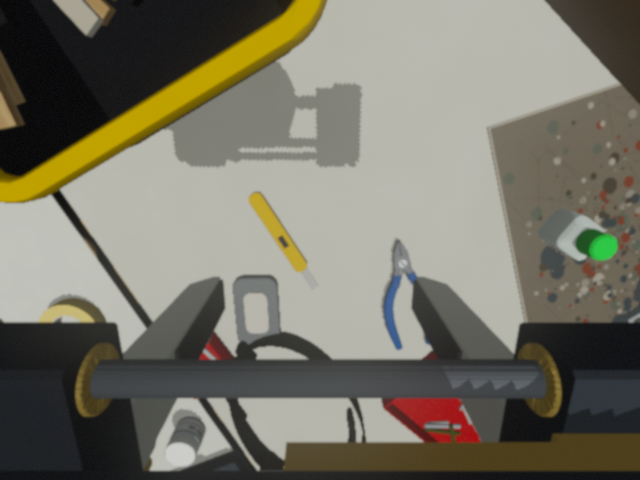

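```bash
python3 -m inch '[{"x":0,"y":0,"z":0,"twist":0.1385},{"x":0,"y":0,"z":0,"twist":0.1385},{"x":0,"y":0,"z":0,"twist":0.1385},{"x":0,"y":0,"z":0,"twist":0.1385},{"x":0,"y":0,"z":0,"twist":0.1385},{"x":0,"y":0,"z":0,"twist":0.1385},{"x":0,"y":0,"z":0,"twist":0.1385},{"x":0,"y":0,"z":0,"twist":0.1385}]' 0.35 25
```

```text
t: 0.95
tool_pos: [0.2673, 0.5371, 0.4043]
orientation: [-1.571, 0.004, -0.003]
force: [0.8, -0.1, 0.3]
opening: 0.0629
```

```bash
python3 -m inch '[{"x":10,"y":0,"z":-15,"twist":0},{"x":25,"y":0,"z":-37,"twist":0},{"x":25,"y":0,"z":-37,"twist":0},{"x":25,"y":0,"z":-37,"twist":0},{"x":25,"y":0,"z":-37,"twist":0},{"x":25,"y":0,"z":-37,"twist":0},{"x":25,"y":0,"z":-37,"twist":0},{"x":20,"y":0,"z":-30,"twist":0},{"x":9,"y":0,"z":-13,"twist":0},{"x":0,"y":0,"z":0,"twist":0},{"x":0,"y":0,"z":0,"twist":0}]'; python3 - <<'E'
from plant import robot, imaging
import cv2
from h import *
s=robot.read_state(); print(s["t"],s["tool_pos"],R.from_rotvec(s["orientation"]).as_matrix().round(3))
c=imaging.read_camera("wrist")
cv2.imwrite("pics/w1.png",c["color"][:,:,::-1])
E
```

```text
t: 2.05
tool_pos: [0.4564, 0.2573, 0.4046]
orientation: [-1.57, -0.001, 0.002]
force: [-0.4, 0.2, -0.2]
opening: 0.0626
2.05 [0.4563896  0.25734143 0.40459014] [[ 1.    -0.001 -0.002]
 [ 0.002  0.     1.   ]
 [-0.001 -1.     0.   ]]
```

View pics/w1.png

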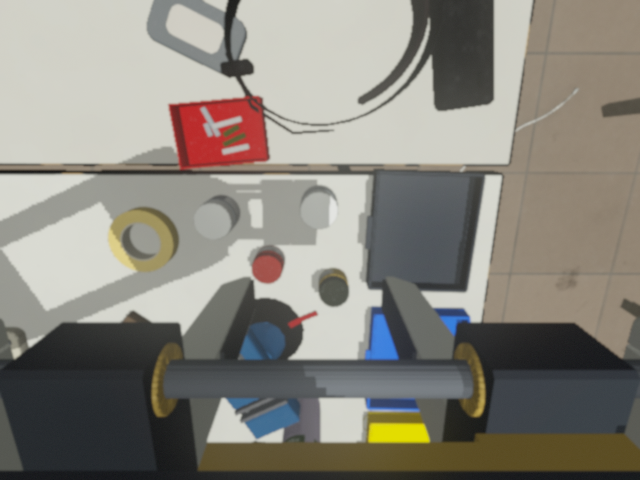

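```bash
python3 -m inch '[{"x":0,"y":20,"z":0,"twist":0},{"x":0,"y":35,"z":0,"twist":0},{"x":0,"y":35,"z":0,"twist":0},{"x":0,"y":35,"z":0,"twist":0},{"x":0,"y":30,"z":0,"twist":0},{"x":0,"y":25,"z":0,"twist":0},{"x":0,"y":15,"z":0,"twist":0},{"x":0,"y":10,"z":0,"twist":0},{"x":0,"y":0,"z":0,"twist":0},{"x":0,"y":0,"z":0,"twist":0}]' 0.16; python3 - <<'E'
from plant import robot, imaging
import cv2
c=imaging.read_camera("wrist")
cv2.imwrite("pics/w2.png",c["color"][:,:,::-1])
c=imaging.read_camera("side")
cv2.imwrite("pics/s2.png",c["color"][:,:,::-1])
E
```

```text
t: 3.1
tool_pos: [0.457, 0.2579, 0.2007]
orientation: [-1.57, -0.002, 0.0]
force: [0.7, -0.6, 1.9]
opening: 0.0537
```

View pics/w2.png

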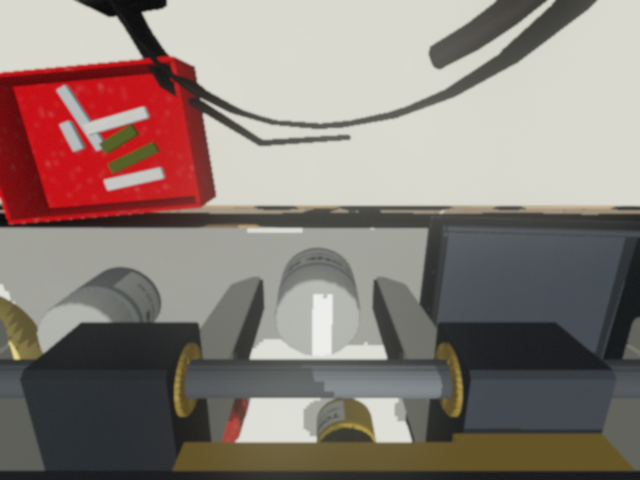

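View pics/s2.png

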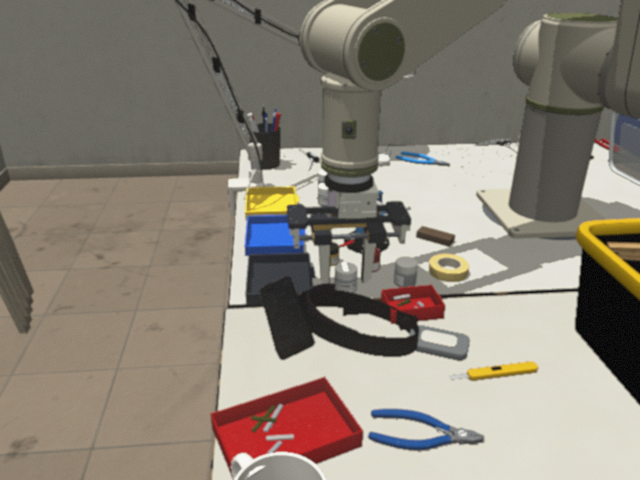

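```bash
cat >> h.py <<'E'
def wcloud(c,s):
    d=c["depth"]; v,u=np.mgrid[:480,:640]
    P=np.stack([(u-c["cx"])/c["fx"]*d,(v-c["cy"])/c["fy"]*d,d],-1)
    T=c["tool_from_camera"]; Q=P@T[:3,:3].T+T[:3,3]
    M=R.from_rotvec(s["orientation"]).as_matrix()
    W=Q@M.T+s["tool_pos"]; W[d==0]=np.nan
    return W
E
python3 - <<'E'
from plant import robot, imaging
from h import *
s=robot.read_state(); c=imaging.read_camera("wrist"); W=wcloud(c,s)
m=np.zeros((480,640),bool); m[235:358,270:370]=1
p=W[m]; t=p[(p[:,2]>.037)&(p[:,2]<.048)]
print(len(t),t.min(0),t.max(0),np.median(p,0)); print(s["tool_pos"])
E
```

```text
5330 [0.43791099 0.24173405 0.03700391] [0.47446864 0.27899918 0.04281737] [nan nan nan]
[0.45733427 0.25778552 0.20125951]
```

```bash
python3 -m inch '[{"x":0,"y":0,"z":2,"twist":0},{"x":0,"y":0,"z":0,"twist":0},{"x":0,"y":0,"z":0,"twist":0},{"x":0,"y":0,"z":0,"twist":0},{"x":0,"y":0,"z":0,"twist":0}]' -1 25;  python3 -m inch '[{"x":0,"y":-10,"z":0,"twist":0},{"x":0,"y":-30,"z":0,"twist":0},{"x":0,"y":-30,"z":0,"twist":0},{"x":0,"y":-10,"z":0,"twist":0},{"x":0,"y":0,"z":0,"twist":0},{"x":0,"y":0,"z":0,"twist":0},{"x":0,"y":0,"z":0,"twist":0}]'
cat > wt.py <<'E'
from plant import robot, imaging
from h import *
F=[]
for i in range(6):
    F.append(robot.read_state()["force"]); c=imaging.read_camera("wrist")
s=robot.read_state(); F=np.array(F); print(F[:,2].round(2),F[:,2].mean(),s["t"],s["tool_pos"].round(4),s["opening"])
import sys
cv2.imwrite(f"pics/{sys.argv[1]}.png",c["color"][:,:,::-1])
E
python3 wt.py w3
```

```text
t: 3.75
tool_pos: [0.4568, 0.2595, 0.2002]
orientation: [-1.57, -0.001, 0.0]
force: [-0.5, 0.4, 3.8]
opening: 0.0376
t: 4.45
tool_pos: [0.4557, 0.259, 0.2776]
orientation: [-1.572, 0.002, 0.003]
force: [0.1, -0.6, -4.8]
opening: 0.0374
[-4.82 -4.02 -4.03 -3.4  -5.02 -4.34] -4.271386025776313 4.75 [0.4564 0.2593 0.2791] 0.0375524099091799
```

View pics/w3.png

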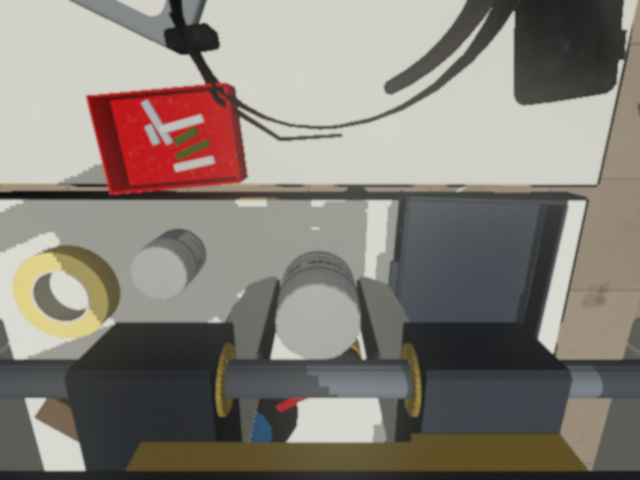

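```bash
python3 - <<'E'
from plant import robot, imaging
from h import *
s=robot.read_state(); c=imaging.read_camera("wrist"); W=wcloud(c,s)
p=W[np.isfinite(W[...,2])]
for y in (.20,.23,.25,.27):
    q=p[(abs(p[:,1]-y)<.01)&(p[:,0]>.48)&(p[:,0]<.65)&(p[:,2]<.04)]
    r=q[(q[:,2]>.016)&(q[:,2]<.026)]; print(y,len(r),np.unique(r[:,0].round(3)))
q=p[(abs(p[:,0]-.56)<.02)&(p[:,2]>.016)&(p[:,2]<.026)];print(np.unique(q[:,1].round(3)))
# top saved
W=cloud(dict(np.load("top0.npz")));p=W.reshape(-1,3)
for y in (.20,.23,.25,.27,.04,.07,.1,-.11,-.08,-.04):
    q=p[(abs(p[:,1]-y)<.012)&(p[:,0]>.48)&(p[:,0]<.65)]
    r=q[(q[:,2]>.014)&(q[:,2]<.03)]; print(y,np.unique(r[:,0].round(3)))
E
```

```text
0.2 169 [0.613 0.614 0.615 0.616 0.617 0.618 0.619]
0.23 458 [0.505 0.506 0.507 0.508 0.509 0.51  0.511 0.512 0.513 0.514 0.615 0.616
 0.617 0.618 0.619]
0.25 477 [0.505 0.506 0.507 0.508 0.509 0.51  0.511 0.512 0.513 0.514 0.515 0.615
 0.616 0.617 0.618 0.619 0.62 ]
0.27 390 [0.511 0.512 0.513 0.514 0.515 0.516 0.616 0.617 0.618 0.619 0.62  0.621]
[0.291 0.292 0.293 0.294 0.295]
0.2 [0.51  0.511 0.512 0.513 0.514 0.615 0.616 0.617 0.618]
0.23 [0.506 0.507 0.508 0.509 0.51  0.511 0.512 0.513 0.514 0.616 0.617 0.618
 0.619]
0.25 [0.506 0.507 0.508 0.509 0.51  0.511 0.512 0.513 0.514 0.515 0.617 0.618
 0.619 0.62  0.621 0.622]
0.27 [0.513 0.514 0.515 0.516 0.517 0.617 0.618 0.619 0.62  0.621 0.622]
0.04 [0.514 0.515 0.516 0.517 0.518 0.62  0.621 0.623 0.624]
0.07 [0.51  0.511 0.512 0.513 0.514 0.515 0.516 0.517 0.518 0.62  0.621 0.622
 0.623 0.624]
0.1 [0.512 0.514 0.515 0.516 0.517 0.518 0.519 0.52  0.621 0.622 0.623 0.624
 0.625]
-0.11 [0.518 0.519 0.52  0.622 0.623 0.624 0.625 0.626]
-0.08 [0.513 0.514 0.515 0.516 0.517 0.518 0.519 0.52  0.623 0.624 0.625 0.626]
-0.04 [0.519 0.52  0.521 0.522 0.523 0.623 0.624 0.625 0.626 0.627]
```

```bash
python3 -m inch '[{"x":15,"y":0,"z":0,"twist":0},{"x":30,"y":0,"z":0,"twist":0},{"x":30,"y":0,"z":-3,"twist":0},{"x":24,"y":0,"z":0,"twist":0},{"x":10,"y":10,"z":0,"twist":0},{"x":0,"y":20,"z":0,"twist":0},{"x":0,"y":20,"z":0,"twist":0},{"x":0,"y":15,"z":0,"twist":0},{"x":0,"y":7,"z":0,"twist":0},{"x":0,"y":2,"z":0,"twist":0},{"x":0,"y":0,"z":0,"twist":0},{"x":0,"y":0,"z":0,"twist":0}]'
```

```text
t: 6.0
tool_pos: [0.5661, 0.2567, 0.207]
orientation: [-1.57, -0.002, -0.001]
force: [-0.0, -0.1, -3.4]
opening: 0.0374
```

```bash
python3 -m inch '[{"x":0,"y":3,"z":0,"twist":0},{"x":0,"y":1,"z":0,"twist":0},{"x":0,"y":0,"z":0,"twist":0}]'
```

```text
t: 6.3
tool_pos: [0.5661, 0.2567, 0.2032]
orientation: [-1.57, -0.002, -0.001]
force: [-2.6, -0.2, 4.1]
opening: 0.0374
```

```bash
python3 -m inch '[{"x":0,"y":0,"z":0,"twist":0},{"x":0,"y":0,"z":0,"twist":0},{"x":0,"y":0,"z":0,"twist":0},{"x":0,"y":-10,"z":0,"twist":0},{"x":0,"y":-25,"z":0,"twist":0},{"x":0,"y":-30,"z":0,"twist":0},{"x":0,"y":-20,"z":0,"twist":0},{"x":0,"y":-5,"z":0,"twist":0}]' 0.02
python3 wt.py w4
```

```text
t: 7.1
tool_pos: [0.5667, 0.2569, 0.2959]
orientation: [-1.569, -0.005, -0.004]
force: [0.7, 0.2, 0.2]
opening: 0.0475
[ 0.19  0.31 -0.28 -0.46  0.5  -0.87] -0.10377057984010167 7.4 [0.565  0.2562 0.2899] 0.047621931590115206
```

View pics/w4.png

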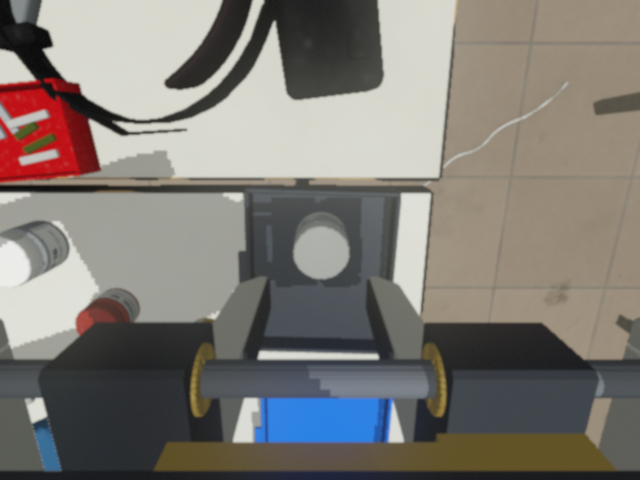

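```bash
python3 -m inch '[{"x":-15,"y":0,"z":0,"twist":0},{"x":-30,"y":0,"z":-2,"twist":0},{"x":-40,"y":0,"z":-2,"twist":0},{"x":-40,"y":0,"z":-2,"twist":0},{"x":-40,"y":0,"z":-2,"twist":0},{"x":-30,"y":0,"z":0,"twist":0},{"x":-15,"y":0,"z":0,"twist":0},{"x":0,"y":10,"z":0,"twist":0},{"x":0,"y":25,"z":0,"twist":0},{"x":0,"y":10,"z":0,"twist":0},{"x":0,"y":0,"z":0,"twist":0}]' 0.16
cat > chk.py <<'E'
from plant import robot, imaging
from h import *
import sys
s=robot.read_state(); c=imaging.read_camera("wrist"); W=wcloud(c,s)
x,y=float(sys.argv[2]),float(sys.argv[3])
m=(abs(W[...,0]-x)<.024)&(abs(W[...,1]-y)<.028)&(abs(W[...,2]-.0415)<.004)
t=W[m]; print(len(t),t.min(0),t.max(0),"ctr x",(t.min(0)+t.max(0))[0]/2,"y",t[:,1].max()-.019); print(s["tool_pos"])
cv2.imwrite(f"pics/{sys.argv[1]}.png",c["color"][:,:,::-1])
E
python3 chk.py w5 .355 .248
```

```text
t: 8.5
tool_pos: [0.355, 0.2476, 0.2441]
orientation: [-1.573, 0.003, 0.004]
force: [-0.1, -0.3, -0.4]
opening: 0.0539
3408 [0.33526814 0.23122102 0.03750998] [0.37161925 0.26799709 0.0432875 ] ctr x 0.3534436940554532 y 0.2489970908970809
[0.3550205  0.24758639 0.24414556]
```

View pics/w5.png

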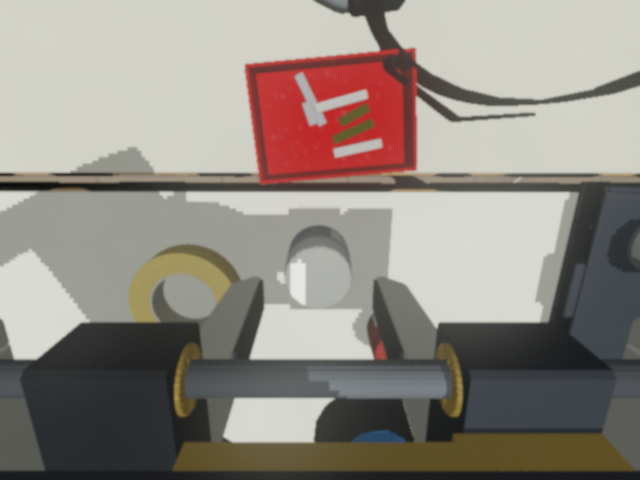

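```bash
python3 -m inch '[{"x":-1,"y":10,"z":1,"twist":0},{"x":0,"y":20,"z":0,"twist":0},{"x":0,"y":11,"z":0,"twist":0},{"x":0,"y":3,"z":0,"twist":0},{"x":0,"y":0,"z":0,"twist":0}]' 0.16; python3 -m inch '[{"x":0,"y":0,"z":0,"twist":0},{"x":0,"y":0,"z":0,"twist":0},{"x":0,"y":0,"z":0,"twist":0},{"x":0,"y":0,"z":0,"twist":0}]' -1 25;  python3 -m inch '[{"x":0,"y":-10,"z":0,"twist":0},{"x":0,"y":-30,"z":0,"twist":0},{"x":0,"y":-30,"z":0,"twist":0},{"x":0,"y":-10,"z":0,"twist":0},{"x":0,"y":0,"z":0,"twist":0},{"x":0,"y":0,"z":0,"twist":0},{"x":0,"y":0,"z":0,"twist":0}]'
python3 wt.py w6
```

```text
t: 9.05
tool_pos: [0.3545, 0.2492, 0.2024]
orientation: [-1.571, -0.0, 0.001]
force: [-0.2, 0.4, 0.2]
opening: 0.0539
t: 9.45
tool_pos: [0.355, 0.2495, 0.2035]
orientation: [-1.57, -0.002, -0.0]
force: [-0.8, 0.1, 4.7]
opening: 0.0375
t: 10.15
tool_pos: [0.354, 0.2489, 0.2811]
orientation: [-1.572, 0.001, 0.003]
force: [-0.3, -0.2, -0.8]
opening: 0.0375
[-0.8  -1.02 -0.78 -1.12 -0.5  -0.46] -0.7812412195634831 10.45 [0.3545 0.2492 0.2822] 0.037463450030511034
```

View pics/w6.png

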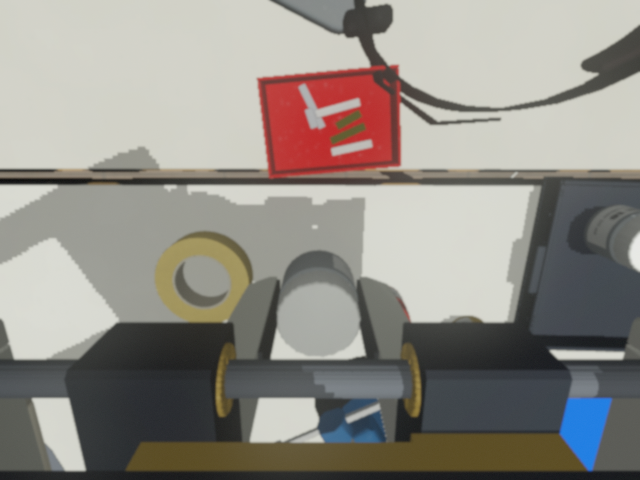

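```bash
python3 -m inch '[{"x":20,"y":0,"z":0,"twist":0},{"x":40,"y":0,"z":0,"twist":0},{"x":40,"y":0,"z":0,"twist":0},{"x":35,"y":0,"z":-15,"twist":0},{"x":30,"y":0,"z":-30,"twist":0},{"x":25,"y":0,"z":-35,"twist":0},{"x":15,"y":0,"z":-35,"twist":0},{"x":10,"y":0,"z":-25,"twist":0},{"x":0,"y":0,"z":-12,"twist":0},{"x":0,"y":0,"z":0,"twist":0},{"x":0,"y":0,"z":0,"twist":0}]'
python3 wt.py w7; python3 wt.py w7
```

```text
t: 11.55
tool_pos: [0.5693, 0.0981, 0.2825]
orientation: [-1.57, -0.0, 0.001]
force: [-1.3, 0.8, 0.0]
opening: 0.0379
[ 0.02 -0.32  0.09  0.03 -0.36 -0.45] -0.16619714432464353 11.85 [0.5695 0.0984 0.2828] 0.03783895518373107
[-0.22  0.48  0.2  -0.14 -0.17 -0.11] 0.009288948179082176 12.15 [0.5697 0.0976 0.2827] 0.037261873811597665
```

View pics/w7.png

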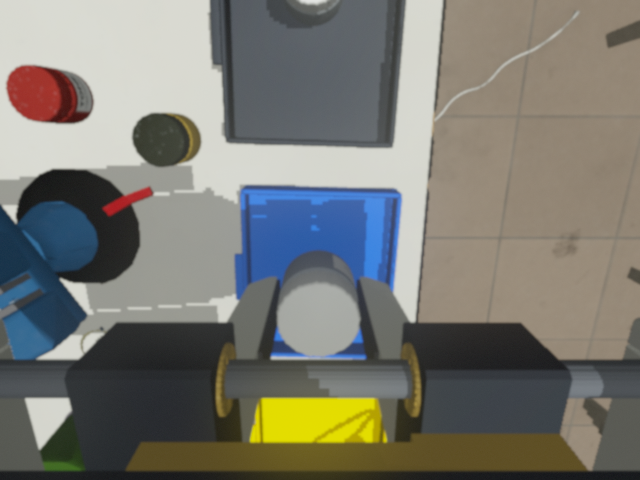

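```bash
python3 -m inch '[{"x":0,"y":15,"z":0,"twist":0},{"x":0,"y":25,"z":0,"twist":0},{"x":0,"y":20,"z":0,"twist":0},{"x":0,"y":10,"z":0,"twist":0},{"x":0,"y":5,"z":0,"twist":0},{"x":0,"y":2,"z":0,"twist":0},{"x":0,"y":0,"z":0,"twist":0}]'
```

```text
t: 12.85
tool_pos: [0.57, 0.0975, 0.2063]
orientation: [-1.571, -0.001, 0.0]
force: [-0.2, -0.1, -0.2]
opening: 0.0375
```

```bash
python3 -m inch '[{"x":0,"y":1,"z":0,"twist":0},{"x":0,"y":0,"z":0,"twist":0},{"x":0,"y":0,"z":0,"twist":0}]'; python3 -m inch '[{"x":0,"y":0,"z":0,"twist":0},{"x":0,"y":0,"z":0,"twist":0},{"x":0,"y":0,"z":0,"twist":0},{"x":0,"y":-10,"z":0,"twist":0},{"x":0,"y":-25,"z":0,"twist":0},{"x":0,"y":-30,"z":0,"twist":0},{"x":0,"y":-20,"z":0,"twist":0},{"x":0,"y":-5,"z":0,"twist":0}]' 0.02
python3 wt.py w8
```

```text
t: 13.15
tool_pos: [0.5702, 0.0975, 0.2062]
orientation: [-1.571, -0.002, -0.0]
force: [-4.5, -0.9, 9.3]
opening: 0.0374
t: 13.95
tool_pos: [0.5709, 0.0976, 0.2986]
orientation: [-1.57, -0.005, -0.004]
force: [0.8, -0.7, 0.0]
opening: 0.0474
[ 0.02  0.46  0.85  0.6   0.93 -0.42] 0.4074741437966052 14.25 [0.5691 0.0974 0.293 ] 0.04773938870796923
```

View pics/w8.png

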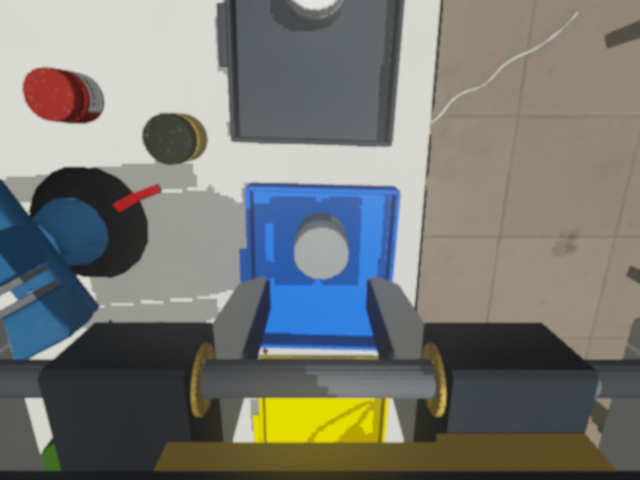

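```bash
python3 -m inch '[{"x":0,"y":0,"z":-15,"twist":0},{"x":0,"y":0,"z":-35,"twist":0},{"x":0,"y":0,"z":-40,"twist":0},{"x":0,"y":0,"z":-40,"twist":0},{"x":-5,"y":0,"z":-32,"twist":0},{"x":-20,"y":0,"z":-15,"twist":0},{"x":-35,"y":0,"z":-5,"twist":0},{"x":-35,"y":0,"z":0,"twist":0},{"x":-17,"y":15,"z":0,"twist":0},{"x":-5,"y":20,"z":0,"twist":0},{"x":0,"y":13,"z":0,"twist":0},{"x":0,"y":0,"z":0,"twist":0}]' 0.16; python3 chk.py w9 .452 -.085
```

```text
t: 15.45
tool_pos: [0.4518, -0.0848, 0.2444]
orientation: [-1.57, 0.003, 0.004]
force: [-0.5, 0.3, -0.2]
opening: 0.0538
3375 [ 0.4336371  -0.10298181  0.03754984] [ 0.46959468 -0.0659265   0.04302999] ctr x 0.4516158896670413 y -0.0849265044524664
[ 0.45181068 -0.08483618  0.24441012]
```

View pics/w9.png

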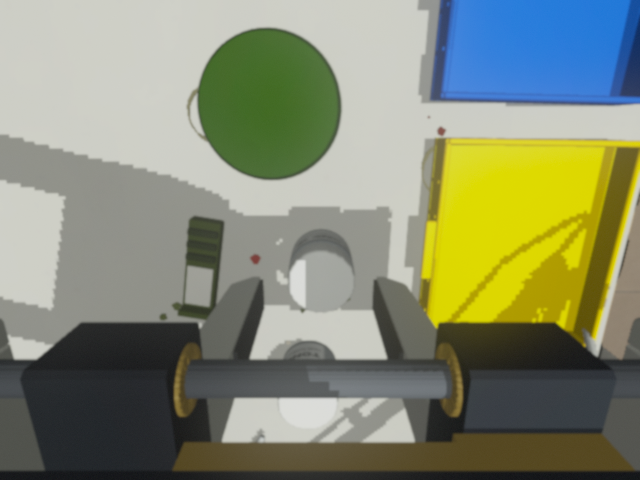

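```bash
python3 -m inch '[{"x":0,"y":10,"z":0,"twist":0},{"x":0,"y":20,"z":0,"twist":0},{"x":0,"y":11,"z":0,"twist":0},{"x":0,"y":3,"z":0,"twist":0},{"x":0,"y":0,"z":0,"twist":0}]' 0.16; python3 -m inch '[{"x":0,"y":0,"z":0,"twist":0},{"x":0,"y":0,"z":0,"twist":0},{"x":0,"y":0,"z":0,"twist":0},{"x":0,"y":0,"z":0,"twist":0}]' -1 25;  python3 -m inch '[{"x":0,"y":-10,"z":0,"twist":0},{"x":0,"y":-30,"z":0,"twist":0},{"x":0,"y":-30,"z":0,"twist":0},{"x":0,"y":-10,"z":0,"twist":0},{"x":0,"y":0,"z":0,"twist":0},{"x":0,"y":0,"z":0,"twist":0},{"x":0,"y":0,"z":0,"twist":0}]'
python3 wt.py w10;python3 wt.py w10
```

```text
t: 16.0
tool_pos: [0.4529, -0.0846, 0.2024]
orientation: [-1.571, -0.0, 0.002]
force: [-0.1, -0.2, 0.9]
opening: 0.0538
t: 16.4
tool_pos: [0.4532, -0.0847, 0.2035]
orientation: [-1.571, -0.001, 0.0]
force: [-2.2, -0.2, 4.8]
opening: 0.0378
t: 17.1
tool_pos: [0.4521, -0.0844, 0.2808]
orientation: [-1.57, 0.002, 0.003]
force: [-0.5, 0.6, -4.9]
opening: 0.0374
[-4.94 -5.22 -5.11 -4.33 -3.82 -4.4 ] -4.638312689693316 17.4 [ 0.4528 -0.0846  0.2821] 0.037452613735055255
[-4.38 -4.29 -4.35 -3.79 -4.25 -4.24] -4.2165617448920045 17.7 [ 0.453  -0.0847  0.2828] 0.03741726081328759
```

View pics/w10.png

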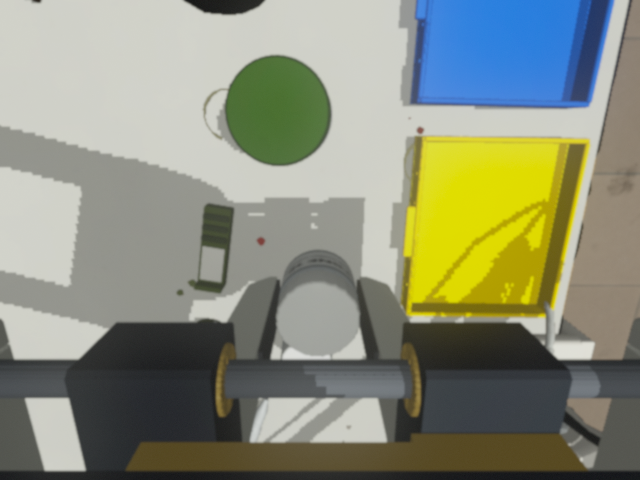

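```bash
python3 -m inch '[{"x":20,"y":0,"z":0,"twist":0},{"x":35,"y":0,"z":0,"twist":0},{"x":35,"y":0,"z":10,"twist":0},{"x":17,"y":0,"z":30,"twist":0},{"x":5,"y":0,"z":40,"twist":0},{"x":0,"y":0,"z":45,"twist":0},{"x":0,"y":0,"z":45,"twist":0},{"x":0,"y":0,"z":45,"twist":0},{"x":0,"y":0,"z":37,"twist":0},{"x":0,"y":0,"z":23,"twist":0},{"x":0,"y":0,"z":10,"twist":0},{"x":0,"y":0,"z":0,"twist":0}]'; python3 -m inch '[{"x":0,"y":10,"z":0,"twist":0},{"x":0,"y":20,"z":0,"twist":0},{"x":0,"y":20,"z":0,"twist":0}]'; python3 wt.py w11
```

```text
t: 18.9
tool_pos: [0.5645, 0.2015, 0.2826]
orientation: [-1.571, -0.002, 0.002]
force: [0.2, -0.6, -4.4]
opening: 0.0373
t: 19.2
tool_pos: [0.565, 0.1988, 0.2319]
orientation: [-1.571, 0.0, -0.001]
force: [-1.3, 0.1, -4.5]
opening: 0.0375
[-4.53 -7.94 -5.23 -3.67 -4.45 -3.97] -4.963921245518041 19.5 [0.5653 0.1999 0.2339] 0.037181709868298586
```

View pics/w11.png

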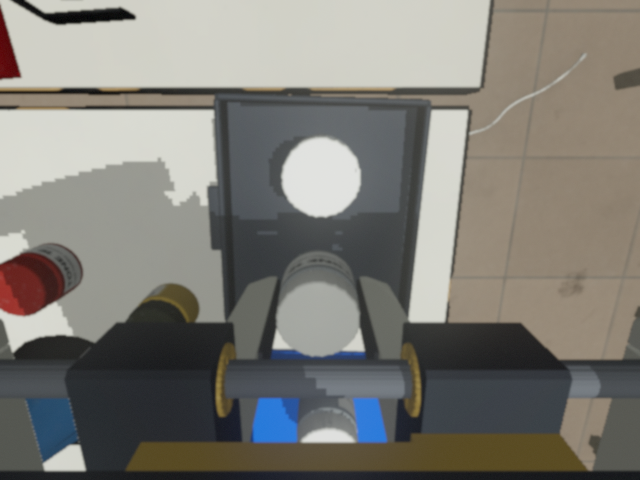

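```bash
python3 -m inch '[{"x":0,"y":10,"z":0,"twist":0},{"x":0,"y":10,"z":0,"twist":0},{"x":0,"y":5,"z":0,"twist":0},{"x":0,"y":2,"z":0,"twist":0},{"x":0,"y":0,"z":0,"twist":0}]'; python3 -m inch '[{"x":0,"y":1,"z":0,"twist":0},{"x":0,"y":0,"z":0,"twist":0}]'
```

```text
t: 20.0
tool_pos: [0.5644, 0.2005, 0.206]
orientation: [-1.571, -0.0, 0.002]
force: [-4.5, -1.0, 2.7]
opening: 0.038
t: 20.2
tool_pos: [0.5645, 0.2005, 0.2059]
orientation: [-1.571, -0.0, 0.002]
force: [-9.2, -2.7, 12.0]
opening: 0.0377
```

Contact; release and go on to the last pot.

```bash
python3 -m inch '[{"x":0,"y":0,"z":0,"twist":0},{"x":0,"y":0,"z":0,"twist":0},{"x":0,"y":0,"z":0,"twist":0},{"x":0,"y":-10,"z":0,"twist":0},{"x":0,"y":-25,"z":0,"twist":0},{"x":0,"y":-30,"z":0,"twist":0},{"x":0,"y":-20,"z":0,"twist":0},{"x":0,"y":-5,"z":0,"twist":0}]' 0.02
python3 wt.py w12
```

```text
t: 21.0
tool_pos: [0.5658, 0.2008, 0.2988]
orientation: [-1.569, -0.005, -0.004]
force: [0.3, 0.0, 0.3]
opening: 0.0472
[ 0.34  0.75 -0.88  0.18 -0.75 -0.01] -0.06254274439678813 21.3 [0.564  0.2003 0.2929] 0.047644548289247225
```

View pics/w12.png

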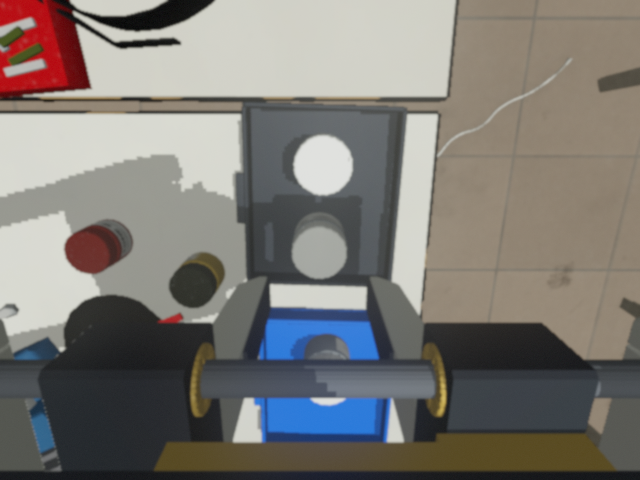

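```bash
python3 -m inch '[{"x":0,"y":0,"z":-15,"twist":0},{"x":0,"y":0,"z":-35,"twist":0},{"x":0,"y":0,"z":-45,"twist":0},{"x":0,"y":0,"z":-45,"twist":0},{"x":0,"y":0,"z":-45,"twist":0},{"x":0,"y":0,"z":-45,"twist":0},{"x":-5,"y":0,"z":-40,"twist":0},{"x":-25,"y":0,"z":-35,"twist":0},{"x":-30,"y":0,"z":-30,"twist":0},{"x":-30,"y":0,"z":-20,"twist":0},{"x":-20,"y":0,"z":-9,"twist":0},{"x":-10,"y":0,"z":0,"twist":0}]' 0.16; python3 -m inch '[{"x":0,"y":15,"z":0,"twist":0},{"x":0,"y":23,"z":0,"twist":0},{"x":0,"y":10,"z":0,"twist":0},{"x":0,"y":0,"z":0,"twist":0}]'; python3 chk.py w13 .444 -.164
```

```text
t: 22.5
tool_pos: [0.4429, -0.1652, 0.2939]
orientation: [-1.571, 0.003, -0.0]
force: [0.7, 0.9, -0.8]
opening: 0.0543
t: 22.9
tool_pos: [0.4442, -0.163, 0.2449]
orientation: [-1.569, 0.002, 0.004]
force: [-0.8, -0.4, 0.5]
opening: 0.0538
3336 [ 0.42572942 -0.18221196  0.03751524] [ 0.46223069 -0.14595801  0.0427699 ] ctr x 0.4439800537518567 y -0.16495800846852737
[ 0.4442417  -0.16300322  0.24485298]
```

View pics/w13.png

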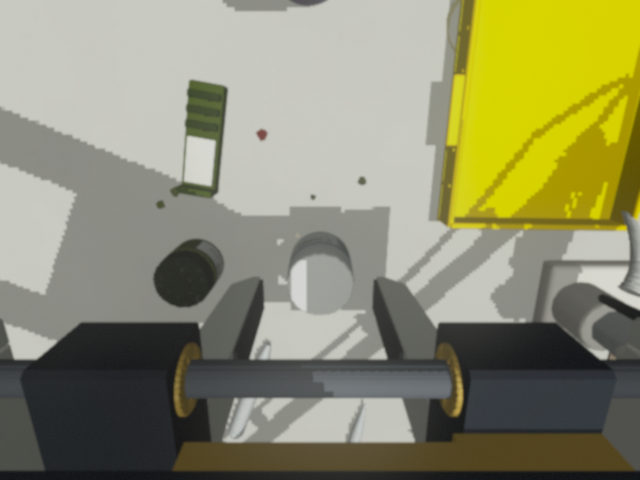

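```bash
python3 - <<'E'
from h import *
W=cloud(dict(np.load("top0.npz"))).reshape(-1,3)
q=W[(W[:,2]>.03)&(W[:,2]<.45)&(W[:,1]<-.05)&(W[:,1]>-.3)&(W[:,0]>.47)&(W[:,0]<.75)]
for a in np.arange(.03,.45,.06):
    r=q[(q[:,2]>=a)&(q[:,2]<a+.06)]
    if len(r): print(round(a,2),len(r),r.min(0).round(3),r.max(0).round(3))
E
python3 -m inch '[{"x":0,"y":10,"z":-1,"twist":0},{"x":0,"y":20,"z":0,"twist":0},{"x":0,"y":11,"z":0,"twist":0},{"x":0,"y":3,"z":0,"twist":0},{"x":0,"y":0,"z":0,"twist":0}]' 0.16; python3 -m inch '[{"x":0,"y":0,"z":0,"twist":0},{"x":0,"y":0,"z":0,"twist":0},{"x":0,"y":0,"z":0,"twist":0},{"x":0,"y":0,"z":0,"twist":0}]' -1 25;  python3 -m inch '[{"x":0,"y":-10,"z":0,"twist":0},{"x":0,"y":-30,"z":0,"twist":0},{"x":0,"y":-30,"z":0,"twist":0},{"x":0,"y":-10,"z":0,"twist":0},{"x":0,"y":0,"z":0,"twist":0},{"x":0,"y":0,"z":0,"twist":0},{"x":0,"y":0,"z":0,"twist":0}]'
python3 wt.py w14;python3 wt.py w14
```

```text
0.03 534 [ 0.47 -0.3   0.03] [ 0.621 -0.083  0.09 ]
0.09 673 [ 0.559 -0.3    0.09 ] [ 0.636 -0.154  0.15 ]
0.15 523 [ 0.612 -0.185  0.15 ] [ 0.655 -0.14   0.21 ]
0.21 590 [ 0.633 -0.169  0.21 ] [ 0.677 -0.127  0.27 ]
0.27 1568 [ 0.471 -0.3    0.27 ] [ 0.699 -0.109  0.33 ]
0.33 4011 [ 0.485 -0.299  0.33 ] [ 0.714 -0.08   0.39 ]
0.39 2652 [ 0.586 -0.216  0.39 ] [ 0.708 -0.079  0.447]
t: 23.45
tool_pos: [0.4449, -0.1646, 0.2024]
orientation: [-1.57, -0.0, 0.002]
force: [0.5, -0.2, 1.0]
opening: 0.054
t: 23.85
tool_pos: [0.4454, -0.1649, 0.2035]
orientation: [-1.571, -0.002, -0.0]
force: [-0.6, -0.3, 4.3]
opening: 0.0373
t: 24.55
tool_pos: [0.4443, -0.1643, 0.2809]
orientation: [-1.569, 0.001, 0.003]
force: [0.1, 0.8, -2.1]
opening: 0.0374
[-2.09 -1.21 -2.15 -3.24 -1.77 -1.89] -2.058471780778781 24.85 [ 0.4449 -0.1646  0.2822] 0.037292629539931
[-1.93 -2.1  -1.43 -2.08 -1.98 -1.64] -1.8589570732022398 25.15 [ 0.445  -0.1647  0.2828] 0.037353586553736585
```

View pics/w14.png

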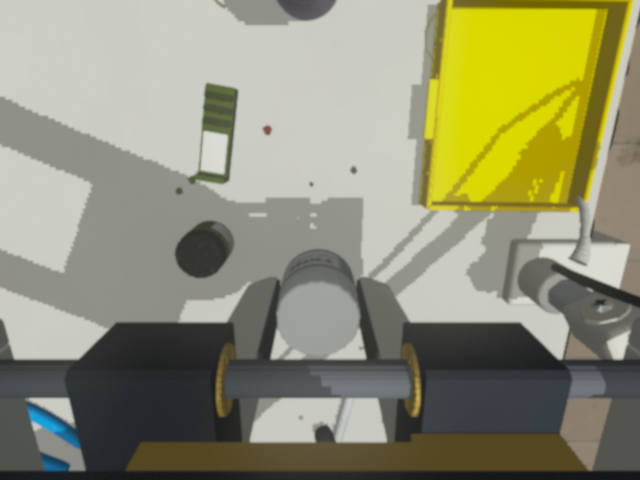

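```bash
python3 - <<'E'
from h import *
W=cloud(dict(np.load("top0.npz"))).reshape(-1,3)
q=W[(W[:,2]>.1)&(W[:,2]<.8)&(W[:,1]<.1)&(W[:,1]>-.2)&(W[:,0]>.5)&(W[:,0]<.9)]
for a in np.arange(.1,.8,.05):
    r=q[(q[:,2]>=a)&(q[:,2]<a+.05)]
    r2=r[r[:,1]>-.15]
    if len(r2): print(round(a,2),len(r2),r2.min(0).round(3),r2.max(0).round(3))
E
```

```text
0.15 47 [ 0.622 -0.15   0.167] [ 0.653 -0.143  0.2  ]
0.2 201 [ 0.631 -0.15   0.2  ] [ 0.668 -0.131  0.25 ]
0.25 501 [ 0.646 -0.15   0.25 ] [ 0.688 -0.116  0.3  ]
0.3 794 [ 0.659 -0.145  0.3  ] [ 0.707 -0.103  0.35 ]
0.35 873 [ 0.68  -0.131  0.35 ] [ 0.714 -0.079  0.4  ]
0.4 832 [ 0.633 -0.15   0.4  ] [ 0.701 -0.089  0.447]
```

```bash
python3 -m inch '[{"x":0,"y":0,"z":15,"twist":0},{"x":5,"y":0,"z":30,"twist":0},{"x":20,"y":0,"z":20,"twist":0},{"x":30,"y":0,"z":10,"twist":0},{"x":35,"y":0,"z":10,"twist":0},{"x":25,"y":0,"z":15,"twist":0},{"x":12,"y":0,"z":9,"twist":0},{"x":0,"y":0,"z":0,"twist":0},{"x":0,"y":10,"z":0,"twist":0},{"x":0,"y":20,"z":0,"twist":0},{"x":0,"y":15,"z":0,"twist":0}]'; python3 wt.py w15
```

```text
t: 26.25
tool_pos: [0.5707, -0.0558, 0.236]
orientation: [-1.571, 0.001, 0.001]
force: [-1.2, 0.6, -2.5]
opening: 0.0375
[-2.47 -4.36 -1.87 -1.98 -1.63 -2.5 ] -2.467729243221361 26.55 [ 0.5721 -0.0558  0.2386] 0.0375317948401768
```

View pics/w15.png

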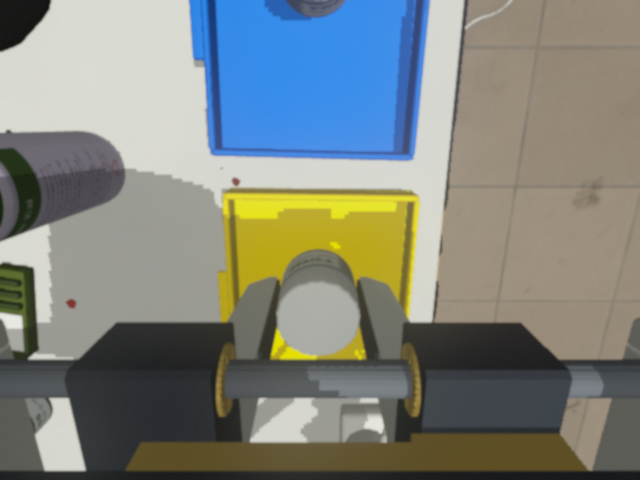

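Aligned over the yellow bin (pot at 318,310). Lower 33 mm, release, rise.

```bash
python3 -m inch '[{"x":0,"y":10,"z":0,"twist":0},{"x":0,"y":12,"z":0,"twist":0},{"x":0,"y":7,"z":0,"twist":0},{"x":0,"y":3,"z":0,"twist":0},{"x":0,"y":0,"z":0,"twist":0}]'; python3 -m inch '[{"x":0,"y":1,"z":0,"twist":0},{"x":0,"y":0,"z":0,"twist":0}]'
```

```text
t: 27.05
tool_pos: [0.5717, -0.0555, 0.2058]
orientation: [-1.571, 0.0, 0.002]
force: [-4.9, 0.6, 6.1]
opening: 0.0373
t: 27.25
tool_pos: [0.5717, -0.0554, 0.2057]
orientation: [-1.571, 0.0, 0.002]
force: [-9.8, 2.2, 14.8]
opening: 0.0375
```

```bash
python3 -m inch '[{"x":0,"y":0,"z":0,"twist":0},{"x":0,"y":0,"z":0,"twist":0},{"x":0,"y":0,"z":0,"twist":0},{"x":0,"y":-10,"z":0,"twist":0},{"x":0,"y":-25,"z":0,"twist":0},{"x":0,"y":-30,"z":0,"twist":0},{"x":0,"y":-20,"z":0,"twist":0},{"x":0,"y":-5,"z":0,"twist":0}]' 0.02
python3 -m inch '[{"x":-10,"y":0,"z":0,"twist":0},{"x":0,"y":-10,"z":20,"twist":0},{"x":0,"y":-20,"z":40,"twist":0},{"x":0,"y":-20,"z":45,"twist":0},{"x":0,"y":-20,"z":45,"twist":0},{"x":0,"y":-10,"z":45,"twist":0},{"x":-10,"y":0,"z":45,"twist":0},{"x":-30,"y":0,"z":45,"twist":0},{"x":-40,"y":0,"z":40,"twist":0},{"x":-40,"y":0,"z":30,"twist":0},{"x":-30,"y":0,"z":15,"twist":0},{"x":-20,"y":0,"z":0,"twist":0}]'
python3 - <<'E'
from plant import robot, imaging
from h import *
s=robot.read_state(); print(s["t"],s["tool_pos"],s["force"])
c=imaging.read_camera("top"); W=cloud(c); W0=cloud(dict(np.load("top0.npz")))
cv2.imwrite("pics/t9.png",c["color"][:,:,::-1])
cv2.imwrite("pics/s9.png",imaging.read_camera("side")["color"][:,:,::-1])
for w in (W0,W):
    z=w[...,2]; m=((z>0.030)&(z<0.05)&(w[...,0]>.33)&(w[...,0]<.62)&(w[...,1]<.3)&(w[...,1]>-.2)).astype(np.uint8)
    n,l,st,ce=cv2.connectedComponentsWithStats(m)
    for i in range(1,n):
        if st[i,4]>100:
            p=w[l==i]; print(((p.min(0)+p.max(0))/2).round(4),(p.max(0)-p.min(0)).round(3),p[:,2].max().round(4))
    print(w[245:258,366:378].reshape(-1,3).mean(0),w[288:294,405:430].reshape(-1,3).mean(0))
E
```

```text
t: 28.05
tool_pos: [0.5731, -0.0557, 0.2986]
orientation: [-1.572, -0.005, -0.004]
force: [0.3, -0.1, 0.8]
opening: 0.0474
t: 29.25
tool_pos: [0.3954, 0.3074, 0.3724]
orientation: [-1.572, -0.0, 0.006]
force: [0.1, -0.4, 0.6]
opening: 0.0476
29.25 [0.39540075 0.30740207 0.37243086] [ 0.13193358 -0.3624885   0.58445327]
[0.4724 0.1683 0.0347] [0.031 0.03  0.009] 0.0393
[0.4561 0.2576 0.0383] [0.036 0.036 0.016] 0.0465
[ 0.4522 -0.0866  0.0386] [0.037 0.037 0.016] 0.0467
[ 0.4439 -0.1658  0.0385] [0.036 0.036 0.016] 0.0467
[0.4041 0.1944 0.0347] [0.03  0.031 0.008] 0.0385
[ 0.3655 -0.1677  0.0341] [0.031 0.031 0.008] 0.0381
[0.3549 0.2474 0.0393] [0.035 0.037 0.016] 0.0471
[0.43941947 0.0015132  0.12197957] [nan nan nan]
[ 0.5712 -0.0569  0.0399] [0.036 0.037 0.019] 0.0492
[0.5698 0.0954 0.0398] [0.035 0.035 0.018] 0.0491
[0.5652 0.255  0.0396] [0.037 0.036 0.019] 0.0491
[0.5632 0.1977 0.04  ] [0.036 0.036 0.02 ] 0.0498
[0.4722 0.1684 0.0342] [0.031 0.031 0.008] 0.0382
[0.4041 0.1944 0.0344] [0.03  0.03  0.009] 0.0387
[ 0.3655 -0.168   0.0348] [0.031 0.031 0.008] 0.0389
[0.43939847 0.00152725 0.12215078] [ 0.37567891 -0.09240135  0.01233026]
```

View pics/t9.png

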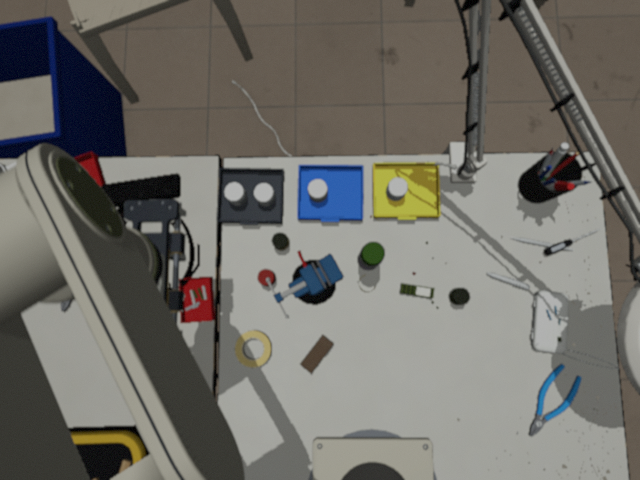

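View pics/s9.png

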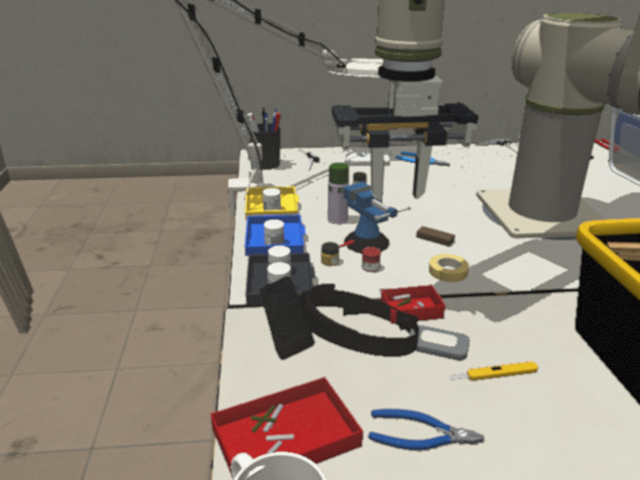

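```bash
python3 -m inch '[{"x":0,"y":0,"z":0,"twist":0},{"x":0,"y":0,"z":0,"twist":0},{"x":0,"y":0,"z":0,"twist":0}]'; python3 -c "
from plant import robot; print(robot.close_job())"
```

```text
t: 29.65
tool_pos: [0.3993, 0.3057, 0.3743]
orientation: [-1.571, 0.001, 0.0]
force: [-0.4, 0.8, 0.3]
opening: 0.0474
the job is handed in; nothing more can be done
None
```

I weighed and sorted all four pots and handed the job in at about 29.7 s of the 72 s allowed; the robot gave no verdict. I can't tell which pot is a, b, c or d, so the table uses where each one started.

| Pot's start position | Weight felt | Content | Placed in |
|---|---|---|---|
| Left, beside the grey bin | about 4.3 N | lead | grey bin |
| Left, nearer the robot | about 0.3 N | empty | blue bin |
| Right, beside the spray can | about 4.4 N | lead | grey bin |
| Far right | about 1.9 N | brass | yellow bin |

- **Last checks:** in the final top and side pictures all four pots stand upright, released, with their caps about 3 mm higher than they were on the table, as expected on the bin floors. Their centres are within about 31 mm of the bin centres in y and 2 mm in x, inside the limits.
- **Bystanders:** the three coloured pots and the spray can are within about 0.5 mm of where they started. The green part's before-and-after depth comparison failed because part of its first image had no reading, but it looks unmoved in the pictures.
- **One reading disagreed:** the first six readings of the empty pot averaged 0.8 N. Twelve more after moving averaged about 0.1 N, so I took it as empty.

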